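# Build a sieve tower on the sieve shaker

### The job

Build the sieve tower on the receiver pan of the small sieve shaker, from the bottom up and one piece at a time: first the blue fine sieve into the pan, on it the yellow medium sieve, then the red coarse sieve, and last the white lid. Each piece must sit fully home and level in the one below, and the two bottles and the vial must stay standing where they are.

Things in the scene. Friction and masses are not known exactly. Their poses are not given: they have to be found in the camera images.
- pan_rim (a point): centre of the top rim, 70 mm above the worktop, of the receiver pan: aluminium cup (outer diameter 56 mm, mouth 51 mm, 22 mm deep) clamped on the middle of the fixed sieve shaker, a white box 120 x 120 mm with a dark top plate 44 mm above the worktop, turned by up to 0.4 rad. z up. The blue sieve, seated, has its origin 8 mm below this point
- sieve_fine: fine sieve, upright, open top, blue plastic frame, closely woven metal mesh. Frame: outer diameter 56 mm, wall 2.5 mm, from 8 to 30 mm above the origin. It stands on an 8 mm tapered spigot (42 mm foot, 48 mm top) that drops into the 51 mm mouth of the piece below till the frame rests on the rim; a piece seated on it has its origin 22 mm above this one's. Origin: centre of underside, z up. 42-84 g
- sieve_medium: medium sieve, upright, open top, yellow plastic frame, medium-wide metal mesh. Frame: outer diameter 56 mm, wall 2.5 mm, from 8 to 30 mm above the origin. It stands on an 8 mm tapered spigot (42 mm foot, 48 mm top) that drops into the 51 mm mouth of the piece below till the frame rests on the rim; a piece seated on it has its origin 22 mm above this one's. Origin: centre of underside, z up. 42-84 g
- sieve_coarse: coarse sieve, upright, open top, red plastic frame, wide, four-by-four metal mesh. Frame: outer diameter 56 mm, wall 2.5 mm, from 8 to 30 mm above the origin. It stands on an 8 mm tapered spigot (42 mm foot, 48 mm top) that drops into the 51 mm mouth of the piece below till the frame rests on the rim; a piece seated on it has its origin 22 mm above this one's. Origin: centre of underside, z up. 42-84 g
- lid: white lid, upright: disc of 56 mm diameter, 8 to 14 mm above its origin, on an 8 mm spigot like the sieves' (42 mm foot, 48 mm top); on top a black knob to grip, 20 mm diameter, 18 to 32 mm above the origin. Seated on the red sieve its origin lies 22 mm above that sieve's. Origin: centre of underside, z up. 42-84 g
- bottle_green: bystander that shall stay where it is: reagent bottle with a green cap, 44 mm diameter, 90 mm tall, upright. Origin at the centre of the underside, z up.
- bottle_amber: bystander that shall stay where it is: brown bottle with a black cap, 46 mm diameter, 86 mm tall, upright. Origin at the centre of the underside, z up.
- vial_red: bystander that shall stay where it is: small vial with a red cap, 17 mm diameter, 45 mm tall, upright. Origin at the centre of the underside, z up. It stands behind the pieces, below a shelf that runs along y over the back of the worktop: front edge at x = 0.68 m, underside 0.64 m up, with a pipette controller hanging before it (x from 0.63 m, y -0.23 to -0.16, lower end 0.50 m up): keep elbow and wrist clear

How it is judged (in metres and radians):
On the way, in this order (a step that is already met when the one before it is completed fails the run):
1. the blue fine sieve is seated in the receiver pan (horizontal distance between sieve_fine and pan_rim below 0.004 m and z of sieve_fine in the frame of pan_rim between -0.011 and -0.005 m and angle between sieve_fine's own z axis and vertical below 0.08 rad), for 0.2 s.
2. the yellow medium sieve is seated on the blue one (horizontal distance between sieve_medium and sieve_fine below 0.004 m and z of sieve_medium in the frame of sieve_fine between 0.019 and 0.025 m and angle between sieve_medium's own z axis and vertical below 0.08 rad), for 0.2 s.
3. the red coarse sieve is seated on the yellow one (horizontal distance between sieve_coarse and sieve_medium below 0.004 m and z of sieve_coarse in the frame of sieve_medium between 0.019 and 0.025 m and angle between sieve_coarse's own z axis and vertical below 0.08 rad), for 0.2 s.
4. the lid is seated on the red sieve (horizontal distance between lid and sieve_coarse below 0.004 m and z of lid in the frame of sieve_coarse between 0.019 and 0.025 m and angle between lid's own z axis and vertical below 0.08 rad), for 0.2 s.
At the end, for the whole second after the job is handed in: Blue sieve in the receiver pan, yellow on blue, red on yellow, lid on red: each within 4 mm of the axis of the piece below, within 3 mm of its seated height, level within 0.08 rad and at rest (all of step 1 and all of step 2 and all of step 3 and all of step 4 and linear speed of each of sieve_fine, sieve_medium, sieve_coarse, lid below 0.02 m/s); the robot touches nothing.
It fails at once if bottle_green is pushed more than 25 mm or tipped over (distance of bottle_green from where it was at the start of the episode above 0.025 m or angle between bottle_green's own z axis and vertical above 0.4 rad).
It fails at once if bottle_amber is pushed more than 25 mm or tipped over (distance of bottle_amber from where it was at the start of the episode above 0.025 m or angle between bottle_amber's own z axis and vertical above 0.4 rad).
It fails at once if vial_red is pushed more than 25 mm or tipped over (distance of vial_red from where it was at the start of the episode above 0.025 m or angle between vial_red's own z axis and vertical above 0.4 rad).
It also fails if it takes over 138 s, if anything falls off the work surface, if the arm or the gripper's body presses on something with over 40 N, if the wrist force passes 120 N, or if a joint passes its speed limit or range.

### The arm

A 7-joint arm with a two-finger parallel gripper is mounted at the origin on a cart in front of the work surface, level with it; the furniture and walls round the work are solid. World frame = base frame: x ahead of the robot, y to its left, z up, the work surface at z = 0. Lengths are in m, angles in degrees, forces in N, time in s.
With the tool pointing down it reaches from about 0.425 to 0.875 m from the base axis. Payload 4.7 kg.
Tool frame: the origin (TCP) lies between the finger pads; the fingertips stand 17 mm ahead of it and the grasp point (between the pads) lies 2 mm behind it; z points along the fingers, y is the line along which they close (so a half turn about z gives the same grasp; the last joint's range is limited). The gripper opens to 87 mm and grips with 3 to 60 N. Pads are 19 mm wide; open, the fingers measure 117 mm over their backs; the gripper's body (75 mm by 190 mm) begins 51 mm behind the grasp point.
Start: joints at [71.339, 18.392, -4.016, 83.108, 1.295, 78.541, -3.26], TCP at [0.217, -0.613, 0.24] pointing down, gripper open.
Joint ranges: [-163.93, 163.93], [-17.29, 119.83], [-79.2, 71.16], [3.27, 140.29], [-89.18, 269.18], [5.43, 117.66], [-154.24, 154.24]. Speed limits (degrees/s): [147.25, 147.25, 180, 180, 180, 180, 180].

### API

Orientations are given as [roll, pitch, yaw] about the fixed x, y, z axes, in that order (R = Rz(yaw) Ry(pitch) Rx(roll)).
In Python, from cell import env, cams gives the robot as it stands.
- The arm moves only by the shell command python3 -m pendant 'ROWS' [FORCE]. ROWS is JSON, a list of rows, each an object of numbers: "tx", "ty", "tz": the shift along the tool's x, y, z each as a share of 0.05 m, from -1 to 1; "spin": the turn about the tool's z as a share of 4 degrees, from -1 to 1; "claw": the closure, from 0 (fully open) to 1 (shut). A call has 1 to 10 rows; each row shifts and turns the commanded pose from where the row before left it, along the tool's axes as they then stand; what a row does not reach is not made up. A row lasts 1/8 s, in which the tool goes at most 62.5 mm and 10.7 degrees, less where a joint would pass 70% of its speed; a pose out of reach is approached as far as the arm can. A call with a number of a shift or a turn outside -1 to 1 is refused whole. A call with a gripper value outside its range is refused whole. The fingers move at their own pace and stop on an object; FORCE is the grip in N (left out, the last holds). Time passes only in rows, so rows that do not move let the fingers close. It gives the time, the measured TCP pose, the force, the opening and the grip force at its end, in the units of the state.
- env.get_obs(): the state, without advancing time (a new reading comes with each control period).
- cams.read_camera(name): name is "scene" or "top" or "wrist"; returns the picture (384x512x3 uint8, red, green, blue); there is no depth.
- cams.camera_info(name): a dict with "fx", "fy", "cx", "cy" (pixels), "k1" (the pictures are not rectified: a ray, as slopes to the right and down, at radius r is drawn at 1 + k1 r^2 times it, then the intrinsics apply), "rvec" (rotation vector, rad) and "tvec" (3), from world to camera coordinates, as OpenCV has them. Camera axes: x right, y down, z forward; pixel columns grow to the right and rows downward; lengths in m; the calibration is good to about 2 mm. A picture is of the moment at which its call begins: read the wrist's pose just before it. camera_info takes no time and is no camera call; for the wrist camera it gives the pose at the moment of the call.
- env.sign_off(): hands the job in; it is judged then, once.
The state is a dict: "time_s": time; "qpos": joint angles; "joint_velocities": joint speeds; "effort": joint torques, N m; "tool_pos": TCP position; "tool_rot": TCP orientation; "force": force on the tool from outside, world axes, zero at the start; "wrist_torque": the same for the moment, N m; "grip_width": finger opening in m; "grasp_force": force on a finger pad.
Only numpy, scipy, OpenCV 4.12 (cv2) and the standard library are available. Lean on these libraries where they do the work, as an engineer would, in place of code of your own. Each camera call takes 0.05 s, during which the arm holds its last target. There are 200 camera calls.

## Working session

There is one attempt and no reset: what is moved stays moved. The work goes in short steps, Python scripts to look and compute and a shell command to move; the robot and the scene stay as the last step left them, time stands still between calls to the robot, and variables do not carry over. Pictures are saved under pics/ and viewed, at most 14 in all, crops included, and the job is handed in when it is done.

```bash
mkdir -p pics; ls
cat > h.py <<'E'
import numpy as np, cv2
from cell import env, cams
def snap(n,f):
    im=cams.read_camera(n); cv2.imwrite('pics/'+f+'.png',im[:,:,::-1]); return im
def ray(info,uv):
    uv=np.atleast_2d(np.array(uv,float)); xd=(uv-[info['cx'],info['cy']])/[info['fx'],info['fy']]
    x=xd.copy()
    for _ in range(30): x=xd/(1+info['k1']*(x**2).sum(1,keepdims=True))
    R=cv2.Rodrigues(np.array(info['rvec'],float))[0]; t=np.array(info['tvec'],float).ravel()
    return -R.T@t, np.c_[x,np.ones(len(x))]@R
def onplane(info,uv,z):
    c,d=ray(info,uv); return c+d*((z-c[2])/d[:,2])[:,None]
def proj(info,P):
    R=cv2.Rodrigues(np.array(info['rvec'],float))[0]; t=np.array(info['tvec'],float).ravel()
    p=np.atleast_2d(P)@R.T+t; x=p[:,:2]/p[:,2:]; x=x*(1+info['k1']*(x**2).sum(1,keepdims=True))
    return x*[info['fx'],info['fy']]+[info['cx'],info['cy']]
E
python3 - <<'E'
from h import *
o=env.get_obs(); print({k:np.round(v,3) for k,v in o.items()})
for n in ['scene','top']:
    snap(n,n+'0'); i=cams.camera_info(n); c,d=ray(i,[[256,192]]); print(n,i['fx'],c,d)
E
```

```text
pics
{'time_s': np.float64(0.0), 'qpos': array([71.341, 18.437, -4.015, 83.175,  1.293, 78.54 , -3.259]), 'joint_velocities': array([-0.061, -0.029,  0.055,  0.022, -0.058,  0.049,  0.026]), 'effort': array([ 0.0000e+00, -4.9129e+01, -4.0400e-01, -3.1253e+01, -6.4000e-02,
        4.4000e-02,  0.0000e+00]), 'tool_pos': array([ 0.216, -0.612,  0.238]), 'tool_rot': array([-1.79893e+02,  4.00000e-03,  1.94690e+01]), 'force': array([-0.07 , -0.654, -1.043]), 'wrist_torque': array([ 0.006,  0.022, -0.018]), 'grasp_force': np.float64(0.0), 'grip_width': np.float64(0.087)}
scene 355.5447976532393 [0.1063347  0.24619433 1.08229264] [[ 0.34521875 -0.26156312 -0.90198455]]
top 391.7325215468913 [ 0.39717274 -0.03857858  1.15775854] [[ 0.12098977 -0.0165449  -0.9926059 ]]
```

View pics/scene0.png

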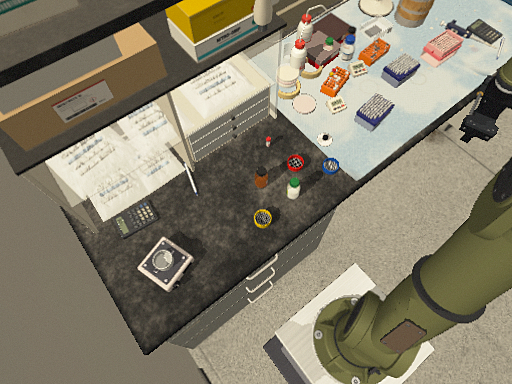

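View pics/top0.png

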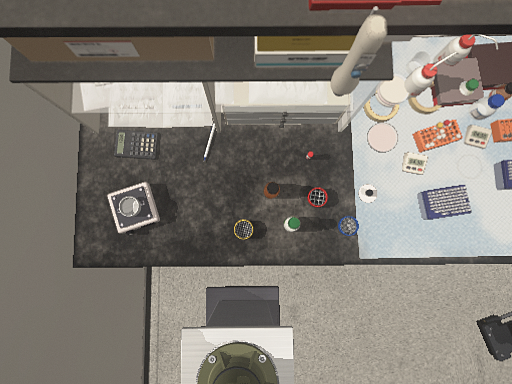

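The top view shows the pan at (130,207), blue at (348,226), yellow at (243,229), red at (317,198) and the lid at (368,193). The green bottle is at (292,224), the amber one at (272,189) and the vial at (310,155). In the scene view, the pan is at (165,260).

Run:
```python
from h import *
seeds={'top':dict(blue=(348,226),yellow=(243,229),red=(317,198),lid=(368,193),green=(292,224),vial=(310,155)),
'scene':dict(blue=(331,166),yellow=(263,218),red=(296,162),lid=(325,139),green=(294,182),vial=(268,139))}
hue=dict(blue=(100,125),yellow=(20,35),red=(170,190),green=(50,85),vial=(170,190))
zz=dict(blue=.026,yellow=.026,red=.026,lid=.03,green=.085,vial=.042)
for cam in seeds:
    im=cv2.imread(f'pics/{cam}0.png'); i=cams.camera_info(cam); hsv=cv2.cvtColor(im,cv2.COLOR_BGR2HSV)
    for n,(u,v) in seeds[cam].items():
        if n=='lid':
            m=(hsv[...,2]<70)
        else:
            a,b=hue[n]; h=hsv[...,0].astype(int); m=((h>=a)&(h<=b)|(h+180<=b))&(hsv[...,1]>110)&(hsv[...,2]>40)
        w=8 if n=='lid' else 14; M=np.zeros(m.shape,np.uint8); M[v-w:v+w+1,u-w:u+w+1]=m[v-w:v+w+1,u-w:u+w+1]
        ys,xs=np.nonzero(M)
        if len(xs)<5: print(cam,n,len(xs));continue
        hull=cv2.convexHull(np.c_[xs,ys].astype(np.int32)); c,r=cv2.minEnclosingCircle(hull)
        mm=cv2.moments(hull); c=(mm['m10']/mm['m00'],mm['m01']/mm['m00'])
        print(cam,n,len(xs),np.round(c,1),round(r,1),np.round(onplane(i,c,zz[n])[0],3))
i=cams.camera_info('top');print(onplane(i,[(130,207),(272,189)],.07))
i=cams.camera_info('scene');print(onplane(i,[(164,259),(262,172)],.07))
ims=[cv2.resize(cv2.imread('pics/top0.png')[y-45:y+45,x-45:x+45],(400,400),interpolation=2) for x,y in [(131,207),(345,205)]]
cv2.imwrite('pics/c0.png',np.hstack(ims))
```

```text
top blue 91 [348.  225.4] 10.2 [ 0.436 -0.321  0.026]
top yellow 88 [243.2 229. ] 10.2 [ 0.428 -0.019  0.026]
top red 129 [317.1 196.7] 10.3 [ 0.519 -0.235  0.026]
top lid 34 [369.  192.3] 3.2 [ 0.531 -0.385  0.03 ]
top green 80 [292.5 222.3] 7.5 [ 0.443 -0.155  0.085]
top vial 30 [309.7 154. ] 4.0 [ 0.643 -0.215  0.042]
scene blue 113 [330.  165.7] 8.6 [ 0.433 -0.319  0.026]
scene yellow 145 [262.4 218.2] 9.8 [ 0.425 -0.019  0.026]
scene red 157 [294.9 162.4] 9.0 [ 0.517 -0.234  0.026]
scene lid 22 [322.9 139.5] 7.5 [ 0.525 -0.371  0.03 ]
scene green 73 [294.2 182.2] 5.0 [ 0.441 -0.159  0.085]
scene vial 27 [268.2 139.2] 4.3 [ 0.64  -0.216  0.042]
[[ 0.4912254   0.29382178  0.07      ]
 [ 0.53778484 -0.10161925  0.07      ]]
[[ 0.48944168  0.29265909  0.07      ]
 [ 0.53843693 -0.10707852  0.07      ]]
```

View pics/c0.png

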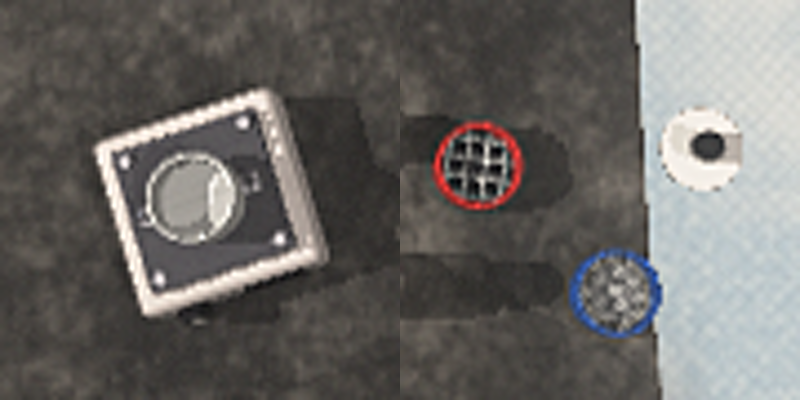

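Positions from the two views agree to a few mm. At yaw 90 the hand's long axis lies along x, which keeps its body clear of both bottles at every grasp, and the tool axes become tx=+y, ty=+x, tz=-z. I'll turn to that yaw first.

```bash
python3 -m pendant '[{"spin":-1},{"spin":-1},{"spin":-1},{"spin":-1},{"spin":-1},{"spin":-1},{"spin":-1},{"spin":-1},{"spin":-1}]' 15; python3 -m pendant '[{"spin":-1},{"spin":-1},{"spin":-1},{"spin":-1},{"spin":-1},{"spin":-1},{"spin":-1},{"spin":-1},{"spin":-0.6},{}]'
```

```text
invalid input at $[0]: expected keys tx, ty, tz, spin, claw
invalid input at $[0]: expected keys tx, ty, tz, spin, claw
```

```bash
python3 -m pendant '[{"tx":0,"ty":0,"tz":0,"spin":-1,"claw":0},{"tx":0,"ty":0,"tz":0,"spin":-1,"claw":0},{"tx":0,"ty":0,"tz":0,"spin":-1,"claw":0},{"tx":0,"ty":0,"tz":0,"spin":-1,"claw":0},{"tx":0,"ty":0,"tz":0,"spin":-1,"claw":0},{"tx":0,"ty":0,"tz":0,"spin":-1,"claw":0},{"tx":0,"ty":0,"tz":0,"spin":-1,"claw":0},{"tx":0,"ty":0,"tz":0,"spin":-1,"claw":0},{"tx":0,"ty":0,"tz":0,"spin":-1,"claw":0}]' 15; python3 -m pendant '[{"tx":0,"ty":0,"tz":0,"spin":-1,"claw":0},{"tx":0,"ty":0,"tz":0,"spin":-1,"claw":0},{"tx":0,"ty":0,"tz":0,"spin":-1,"claw":0},{"tx":0,"ty":0,"tz":0,"spin":-1,"claw":0},{"tx":0,"ty":0,"tz":0,"spin":-1,"claw":0},{"tx":0,"ty":0,"tz":0,"spin":-1,"claw":0},{"tx":0,"ty":0,"tz":0,"spin":-1,"claw":0},{"tx":0,"ty":0,"tz":0,"spin":-1,"claw":0},{"tx":0,"ty":0,"tz":0,"spin":-0.6,"claw":0}]'
```

```text
time_s: 1.23
tool_pos: [0.2165, -0.6126, 0.2389]
tool_rot: [-179.9, -0.0, 55.6]
force: [0.8, -0.6, 0.7]
grip_width: 0.0874
grasp_force: 0.0
time_s: 2.35
tool_pos: [0.2165, -0.6126, 0.2389]
tool_rot: [-180.0, -0.1, 90.0]
force: [-0.3, 0.1, -0.0]
grip_width: 0.0872
grasp_force: 0.0
```

```bash
python3 -m pendant '[{"tx":0.975,"ty":0.73,"tz":0,"spin":0,"claw":0},{"tx":0.975,"ty":0.73,"tz":0,"spin":0,"claw":0},{"tx":0.975,"ty":0.73,"tz":0,"spin":0,"claw":0},{"tx":0.975,"ty":0.73,"tz":0,"spin":0,"claw":0},{"tx":0.975,"ty":0.73,"tz":0,"spin":0,"claw":0},{"tx":0.975,"ty":0.73,"tz":0,"spin":0,"claw":0},{"tx":0,"ty":0,"tz":0,"spin":0,"claw":0},{"tx":0,"ty":0,"tz":0,"spin":0,"claw":0}]'
python3 - <<'E'
from h import *
i=cams.camera_info('wrist'); im=snap('wrist','w1'); c,d=ray(i,[[256,192]]); print(c,d,i['fx'])
for n,p in dict(blue=(.435,-.32,.03),red=(.518,-.235,.03),lid=(.531,-.385,.032)).items(): print(n,proj(i,p))
E
```

```text
time_s: 3.35
tool_pos: [0.4359, -0.3211, 0.2392]
tool_rot: [-179.9, 0.0, 89.9]
force: [-0.8, 0.2, 1.6]
grip_width: 0.0873
grasp_force: 0.0
[ 0.436512   -0.24876883  0.38332475] [[ 0.00544107 -0.27794452 -0.96074663]] 267.2725283401145
blue [[253.40282415 169.88130076]]
red [[318.72810771 104.04943124]]
lid [[321.82079944 215.58971727]]
```

View pics/w1.png

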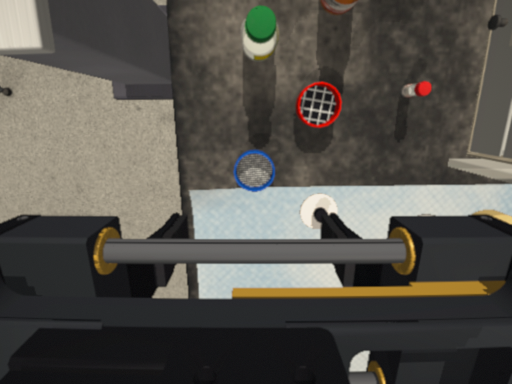

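The wrist view shows blue at (254,170), red at (319,105) and the lid at (320,210), close to where I projected them. I'll measure all three here.

```bash
cat >> h.py <<'E'
HUE=dict(blue=(100,125),yellow=(20,35),red=(170,190))
def rim(im,i,n,guess,z=.03,w=34):
    "centre of a ring of top height z: outer points of colour mask -> rays on plane z -> circle fit"
    hsv=cv2.cvtColor(im,cv2.COLOR_RGB2HSV); h=hsv[...,0].astype(int); a,b=HUE[n]
    m=((h>=a)&(h<=b)|(h+180<=b))&(hsv[...,1]>110)&(hsv[...,2]>40)
    u,v=np.round(proj(i,[*guess,z])[0]).astype(int); M=np.zeros(m.shape,np.uint8); s=np.s_[max(v-w,0):v+w,max(u-w,0):u+w]; M[s]=m[s]
    ys,xs=np.nonzero(M); hull=cv2.convexHull(np.c_[xs,ys].astype(np.int32))[:,0]
    P=onplane(i,hull,z)[:,:2]; c,r=cv2.minEnclosingCircle((P*1000).astype(np.float32))
    E=cv2.fitEllipse((P*1000).astype(np.float32))
    return np.round(np.array(c)/1000,4),round(r,1),np.round(np.array(E[0])/1000,4),np.round(E[1],1)
E
python3 - <<'E'
from h import *
im=cv2.imread('pics/w1.png')[:,:,::-1].copy(); i=cams.camera_info('wrist'); print(env.get_obs()['tool_pos'])
print(rim(im,i,'blue',(.435,-.32))); print(rim(im,i,'red',(.518,-.235)))
g=im.max(2); M=np.zeros_like(g); M[200:222,309:332]=g[200:222,309:332]<60; M[:,332:]=0
# lid: white disc at z .014
hsv=cv2.cvtColor(im,cv2.COLOR_RGB2HSV); m=(hsv[...,1]<25)&(hsv[...,2]>190); ys,xs=np.nonzero(m[190:235,295:345]); print(len(xs)); hull=cv2.convexHull(np.c_[xs+295,ys+190].astype(np.int32))[:,0]
P=onplane(i,hull,.014)[:,:2]*1000; print(cv2.minEnclosingCircle(P.astype(np.float32)),cv2.fitEllipse(P.astype(np.float32)))
E
```

```text
[ 0.43534697 -0.32193087  0.23920003]
(array([ 0.4354, -0.3217]), 29.1, array([ 0.4351, -0.3219]), array([55.9, 57.3]))
(array([ 0.5172, -0.2369]), 30.2, array([ 0.5176, -0.237 ]), array([57.6, 60.1]))
1320
((529.2425537109375, -386.72711181640625), 48.36458206176758) ((522.8538818359375, -384.4869079589844), (78.72215270996094, 112.17652893066406), 102.3265380859375)
```

```bash
python3 -m pendant '[{"tx":0,"ty":0,"tz":1,"spin":0,"claw":0},{"tx":0,"ty":0,"tz":1,"spin":0,"claw":0},{"tx":0,"ty":0,"tz":1,"spin":0,"claw":0},{"tx":0,"ty":0,"tz":0.8,"spin":0,"claw":0},{"tx":0,"ty":0,"tz":0.5,"spin":0,"claw":0},{"tx":0,"ty":0,"tz":0,"spin":0,"claw":0},{"tx":0,"ty":0,"tz":0,"spin":0,"claw":1},{"tx":0,"ty":0,"tz":0,"spin":0,"claw":1},{"tx":0,"ty":0,"tz":0,"spin":0,"claw":1},{"tx":0,"ty":0,"tz":0,"spin":0,"claw":1}]' 20; python3 -m pendant '[{"tx":0,"ty":0,"tz":0,"spin":0,"claw":1},{"tx":0,"ty":0,"tz":0,"spin":0,"claw":1}]'
```

```text
time_s: 4.65
tool_pos: [0.4366, -0.3212, 0.0252]
tool_rot: [180.0, 0.1, 89.9]
force: [-0.9, -0.1, 3.4]
grip_width: 0.0559
grasp_force: 20.0
time_s: 4.9
tool_pos: [0.4366, -0.3211, 0.0252]
tool_rot: [180.0, 0.0, 89.9]
force: [-0.7, 0.2, 5.5]
grip_width: 0.056
grasp_force: 20.0
```

```bash
python3 -m pendant '[{"tx":0,"ty":0,"tz":-0.5,"spin":0,"claw":1},{"tx":0,"ty":0,"tz":-1,"spin":0,"claw":1},{"tx":0,"ty":0,"tz":-1,"spin":0,"claw":1},{"tx":0,"ty":0,"tz":-1,"spin":0,"claw":1},{"tx":0.2,"ty":0.1,"tz":-0.8,"spin":0,"claw":1}]'; python3 -m pendant '[{"tx":1,"ty":0.1,"tz":0,"spin":0,"claw":1},{"tx":1,"ty":0.1,"tz":0,"spin":0,"claw":1},{"tx":1,"ty":0.1,"tz":0,"spin":0,"claw":1},{"tx":1,"ty":0.1,"tz":0,"spin":0,"claw":1},{"tx":1,"ty":0.1,"tz":0,"spin":0,"claw":1},{"tx":1,"ty":0.1,"tz":0,"spin":0,"claw":1},{"tx":1,"ty":0.1,"tz":0,"spin":0,"claw":1},{"tx":1,"ty":0.1,"tz":0,"spin":0,"claw":1},{"tx":1,"ty":0.1,"tz":0,"spin":0,"claw":1},{"tx":1,"ty":0.1,"tz":0,"spin":0,"claw":1}]';python3 -m pendant '[{"tx":0,"ty":0,"tz":0,"spin":0,"claw":1},{"tx":0,"ty":0,"tz":0,"spin":0,"claw":1}]'
python3 - <<'E'
from h import *
i=cams.camera_info('wrist'); im=snap('wrist','w2'); print(proj(i,(.491,.293,.07)))
E
```

```text
time_s: 5.52
tool_pos: [0.441, -0.3116, 0.2413]
tool_rot: [180.0, 0.1, 89.8]
force: [0.5, -1.5, -0.0]
grip_width: 0.0561
grasp_force: 20.5
time_s: 6.78
tool_pos: [0.4923, 0.1903, 0.2393]
tool_rot: [180.0, 0.0, 89.8]
force: [0.5, -0.0, -0.3]
grip_width: 0.0563
grasp_force: 20.5
time_s: 7.02
tool_pos: [0.4922, 0.1884, 0.2389]
tool_rot: [-179.9, 0.0, 89.9]
force: [0.5, 0.3, -0.6]
grip_width: 0.056
grasp_force: 20.5
[[252.74175541  85.03009172]]
```

View pics/w2.png

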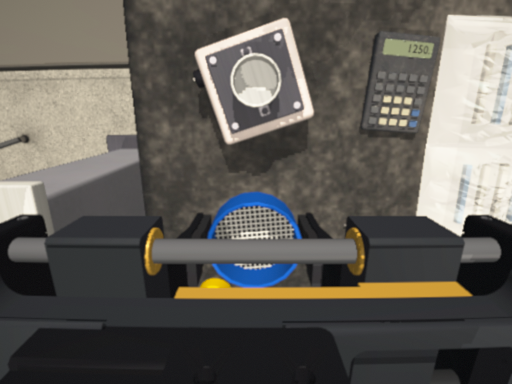

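The pan rim is at (255,80) and the held blue sieve at (254,241), gripped level. I'll measure both in this same view.

```bash
cat >> h.py <<'E'
def pan(im,i,guess,z=.07,w=27):
    g=cv2.cvtColor(im,cv2.COLOR_RGB2GRAY); u,v=np.round(proj(i,[*guess,z])[0]).astype(int)
    s=g[v-w:v+w,u-w:u+w]; t,_=cv2.threshold(s,0,255,cv2.THRESH_OTSU); M=np.zeros_like(g); Y,X=np.mgrid[:g.shape[0],:g.shape[1]]
    M[(g>t)&(np.hypot(X-u,Y-v)<w)]=255
    M=cv2.morphologyEx(M,cv2.MORPH_OPEN,np.ones((3,3),np.uint8))
    c=max(cv2.findContours(M,cv2.RETR_EXTERNAL,cv2.CHAIN_APPROX_NONE)[0],key=cv2.contourArea); h=cv2.convexHull(c)[:,0]
    P=(onplane(i,h,z)[:,:2]*1000).astype(np.float32)
    return t,cv2.minEnclosingCircle(P),cv2.fitEllipse(P)
E
python3 - <<'E'
from h import *
im=cv2.imread('pics/w2.png')[:,:,::-1].copy(); i=cams.camera_info('wrist'); o=env.get_obs()['tool_pos']; print(o)
print(pan(im,i,(.492,.295),w=30)); print(pan(im,i,(.492,.295),w=33))
print(rim(im,i,'blue',(o[0],o[1]),z=o[2]+.006,w=52))
top=cv2.imread('pics/top0.png')[:,:,::-1].copy(); it=cams.camera_info('top'); print(pan(top,it,(.491,.293),w=12))
E
```

```text
[0.49247037 0.18762788 0.23900173]
(149.0, ((493.6009826660156, 296.5921325683594), 29.05780792236328), ((494.2456359863281, 297.216064453125), (55.37393569946289, 57.09686279296875), 21.041353225708008))
(149.0, ((493.6980895996094, 296.6292419433594), 29.066144943237305), ((494.2594299316406, 297.2520751953125), (55.401187896728516, 57.14811706542969), 19.158123016357422))
(array([0.4931, 0.19  ]), 30.0, array([0.4928, 0.1895]), array([54.4, 60.5]))
(133.0, ((495.24462890625, 293.3906555175781), 24.541400909423828), ((493.96734619140625, 293.2880859375), (44.8796272277832, 48.374176025390625), 53.498687744140625))
```

```bash
python3 -m pendant '[{"tx":0.6,"ty":0.02,"tz":0.4,"spin":0,"claw":1},{"tx":0.6,"ty":0.02,"tz":0.4,"spin":0,"claw":1},{"tx":0,"ty":0,"tz":0,"spin":0,"claw":1},{"tx":0,"ty":0,"tz":0,"spin":0,"claw":1}]'
python3 - <<'E'
from h import *
i=cams.camera_info('wrist'); im=snap('wrist','w3'); o=env.get_obs()['tool_pos']; print(o)
for w in (34,38): print(pan(im,i,(.494,.2955),w=w))
print(rim(im,i,'blue',(o[0],o[1]),z=o[2]+.006,w=52))
s=cv2.imread('pics/scene0.png')[:,:,::-1].copy(); it=cams.camera_info('scene'); print(pan(s,it,(.492,.294),w=12))
E
```

```text
time_s: 7.58
tool_pos: [0.4952, 0.2472, 0.1996]
tool_rot: [180.0, 0.1, 89.7]
force: [0.6, -0.1, -0.4]
grip_width: 0.0562
grasp_force: 20.5
[0.4954866  0.24713092 0.19990983]
(150.0, ((493.63873291015625, 299.0362243652344), 28.775081634521484), ((493.9466552734375, 298.5849304199219), (56.08599090576172, 56.531612396240234), 11.151762008666992))
(151.0, ((493.4836120605469, 300.43450927734375), 30.148366928100586), ((493.9588317871094, 299.2835998535156), (55.485923767089844, 58.620182037353516), 3.628934144973755))
(array([0.4958, 0.2498]), 29.9, array([0.4956, 0.2494]), array([54.4, 60.7]))
(132.0, ((488.3472900390625, 295.41900634765625), 29.42277717590332), ((487.8867492675781, 295.4969482421875), (44.305213928222656, 60.524169921875), 37.368492126464844))
```

View pics/w3.png

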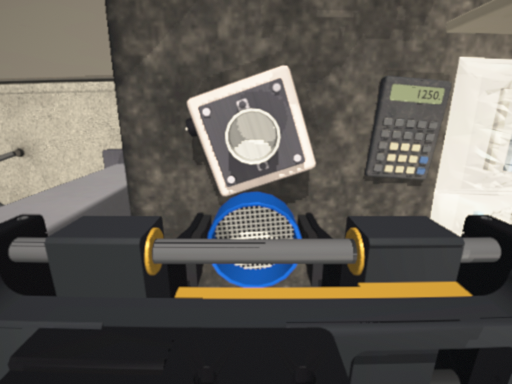

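```bash
python3 -m pendant '[{"tx":0.5,"ty":-0.02,"tz":0,"spin":0,"claw":1},{"tx":0.5,"ty":-0.01,"tz":0,"spin":0,"claw":1},{"tx":0,"ty":0,"tz":0.8,"spin":0,"claw":1},{"tx":0,"ty":0,"tz":0.8,"spin":0,"claw":1},{"tx":0,"ty":0,"tz":0.3,"spin":0,"claw":1},{"tx":0,"ty":0,"tz":0,"spin":0,"claw":1}]';python3 -m pendant '[{"tx":0,"ty":0,"tz":0.1,"spin":0,"claw":1},{"tx":0,"ty":0,"tz":0.1,"spin":0,"claw":1},{"tx":0,"ty":0,"tz":0,"spin":0,"claw":1}]'
```

```text
time_s: 8.38
tool_pos: [0.4936, 0.2979, 0.1045]
tool_rot: [-180.0, 0.0, 89.8]
force: [0.4, -0.0, -0.3]
grip_width: 0.0561
grasp_force: 20.5
time_s: 8.75
tool_pos: [0.4933, 0.2989, 0.0947]
tool_rot: [180.0, 0.0, 89.9]
force: [0.2, -0.1, 0.2]
grip_width: 0.0562
grasp_force: 20.5
```

```bash
python3 -m pendant '[{"tx":-0.02,"ty":0,"tz":0.05,"spin":0,"claw":1},{"tx":0,"ty":0,"tz":0.04,"spin":0,"claw":1},{"tx":0,"ty":0,"tz":0,"spin":0,"claw":1}]'
```

```text
time_s: 9.12
tool_pos: [0.4932, 0.298, 0.0899]
tool_rot: [-180.0, -0.0, 89.9]
force: [-0.8, 0.7, -0.3]
grip_width: 0.0556
grasp_force: 20.5
```

```bash
python3 -m pendant '[{"tx":0,"ty":0,"tz":0.03,"spin":0,"claw":1},{"tx":0,"ty":0,"tz":0.02,"spin":0,"claw":1},{"tx":0,"ty":0,"tz":0,"spin":0,"claw":1}]'
```

```text
time_s: 9.5
tool_pos: [0.4934, 0.2986, 0.0878]
tool_rot: [180.0, -0.1, 89.9]
force: [1.2, 0.8, 1.1]
grip_width: 0.0559
grasp_force: 20.5
```

```bash
python3 -m pendant '[{"tx":0,"ty":0,"tz":0,"spin":0,"claw":0},{"tx":0,"ty":0,"tz":0,"spin":0,"claw":0},{"tx":0,"ty":0,"tz":0,"spin":0,"claw":0},{"tx":0,"ty":0,"tz":-0.5,"spin":0,"claw":0},{"tx":0,"ty":0,"tz":-1,"spin":0,"claw":0},{"tx":0,"ty":0,"tz":-1,"spin":0,"claw":0},{"tx":-0.8,"ty":0,"tz":-0.5,"spin":0,"claw":0},{"tx":-0.8,"ty":0,"tz":0,"spin":0,"claw":0},{"tx":0,"ty":0,"tz":0,"spin":0,"claw":0},{"tx":0,"ty":0,"tz":0,"spin":0,"claw":0}]'
python3 - <<'E'
from h import *
i=cams.camera_info('wrist'); im=snap('wrist','w4'); o=env.get_obs()['tool_pos']; print(o)
print(rim(im,i,'blue',(.494,.297),z=.092,w=50))
u,v=proj(i,(.494,.297,.09))[0].astype(int); cv2.imwrite('pics/w4c.png',cv2.resize(im[v-50:v+50,u-60:u+60,::-1],None,fx=4,fy=4))
E
```

```text
time_s: 10.75
tool_pos: [0.4928, 0.2183, 0.2374]
tool_rot: [-180.0, -0.0, 89.9]
force: [0.5, 0.3, 0.0]
grip_width: 0.0873
grasp_force: 0.0
[0.4925496  0.21903834 0.23742812]
(array([0.4936, 0.2973]), 28.2, array([0.4937, 0.2972]), array([55.6, 56.1]))
```

View pics/w4c.png

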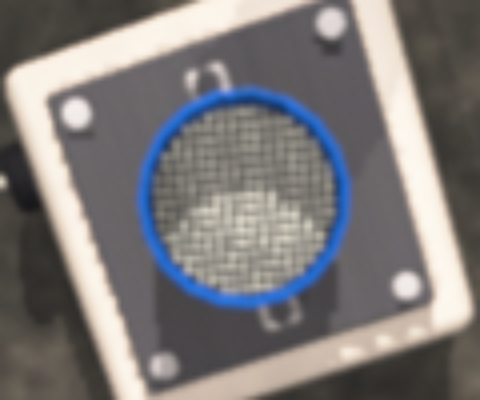

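Blue is seated: at its nominal height the rim measures 55.6 x 56.1 mm, centred at (.4936,.2973). Next is yellow.

```bash
python3 -m pendant '[{"tx":-0.95,"ty":-0.26,"tz":0,"spin":0,"claw":0},{"tx":-0.95,"ty":-0.26,"tz":0,"spin":0,"claw":0},{"tx":-0.95,"ty":-0.26,"tz":0,"spin":0,"claw":0},{"tx":-0.95,"ty":-0.26,"tz":0,"spin":0,"claw":0},{"tx":-0.95,"ty":-0.26,"tz":0,"spin":0,"claw":0},{"tx":0,"ty":0,"tz":0,"spin":0,"claw":0},{"tx":0,"ty":0,"tz":0,"spin":0,"claw":0}]'
python3 - <<'E'
from h import *
i=cams.camera_info('wrist'); im=snap('wrist','w5'); o=env.get_obs(); print(o['tool_pos'],o['qpos'])
print(rim(im,i,'yellow',(.427,-.019),w=40))
E
```

```text
time_s: 11.68
tool_pos: [0.4278, -0.0176, 0.2374]
tool_rot: [-180.0, -0.0, 90.0]
force: [0.6, 0.7, 0.1]
grip_width: 0.0874
grasp_force: 0.0
[ 0.42791033 -0.01727929  0.23747509] [ 47.70096572 -10.01314257 -43.33615518 111.20575523  -7.09945021
  76.21997784   6.57461185]
(array([ 0.4279, -0.018 ]), 30.3, array([ 0.4279, -0.0183]), array([57.8, 60.6]))
```

```bash
python3 -m pendant '[{"tx":-0.01,"ty":0,"tz":1,"spin":0,"claw":0},{"tx":0,"ty":0,"tz":1,"spin":0,"claw":0},{"tx":0,"ty":0,"tz":1,"spin":0,"claw":0},{"tx":0,"ty":0,"tz":0.8,"spin":0,"claw":0},{"tx":0,"ty":0,"tz":0.45,"spin":0,"claw":0},{"tx":0,"ty":0,"tz":0,"spin":0,"claw":0}]'; python3 -m pendant '[{"tx":0,"ty":0,"tz":0,"spin":0,"claw":1},{"tx":0,"ty":0,"tz":0,"spin":0,"claw":1},{"tx":0,"ty":0,"tz":0,"spin":0,"claw":1},{"tx":0,"ty":0,"tz":0,"spin":0,"claw":1},{"tx":0,"ty":0,"tz":0,"spin":0,"claw":1}]'
```

```text
time_s: 12.48
tool_pos: [0.4263, -0.0175, 0.0237]
tool_rot: [-179.8, -0.2, 90.1]
force: [-0.5, -0.3, -0.5]
grip_width: 0.0869
grasp_force: 0.0
time_s: 13.1
tool_pos: [0.4279, -0.0201, 0.0255]
tool_rot: [180.0, 0.0, 89.9]
force: [-1.2, -0.5, 4.3]
grip_width: 0.0562
grasp_force: 20.1
```

```bash
python3 -m pendant '[{"tx":0,"ty":0,"tz":-0.5,"spin":0,"claw":1},{"tx":0,"ty":0,"tz":-1,"spin":0,"claw":1},{"tx":0,"ty":0,"tz":-1,"spin":0,"claw":1},{"tx":0,"ty":0,"tz":-1,"spin":0,"claw":1},{"tx":0.2,"ty":0.1,"tz":-0.8,"spin":0,"claw":1},{"tx":1,"ty":0.3,"tz":0,"spin":0,"claw":1},{"tx":1,"ty":0.3,"tz":0,"spin":0,"claw":1},{"tx":1,"ty":0.3,"tz":0,"spin":0,"claw":1},{"tx":1,"ty":0.3,"tz":0,"spin":0,"claw":1},{"tx":0.5,"ty":0,"tz":0,"spin":0,"claw":1}]';python3 -m pendant '[{"tx":0,"ty":0,"tz":0,"spin":0,"claw":1},{"tx":0,"ty":0,"tz":0,"spin":0,"claw":1}]'
python3 - <<'E'
from h import *
i=cams.camera_info('wrist'); im=snap('wrist','w6'); o=env.get_obs()['tool_pos']; print(o)
print(rim(im,i,'yellow',(o[0],o[1]),z=o[2]+.005,w=52)); print(rim(im,i,'blue',(.4936,.2973),z=.092,w=36))
E
```

```text
time_s: 14.35
tool_pos: [0.493, 0.2179, 0.2396]
tool_rot: [-179.9, -0.2, 90.0]
force: [0.5, 0.2, -0.6]
grip_width: 0.056
grasp_force: 20.0
time_s: 14.6
tool_pos: [0.493, 0.2137, 0.2396]
tool_rot: [-180.0, 0.1, 89.8]
force: [-0.5, -0.5, -0.8]
grip_width: 0.0564
grasp_force: 20.0
[0.49324103 0.21328103 0.23978549]
(array([0.493 , 0.2057]), 41.2, array([0.4931, 0.1919]), array([ 63.6, 117.2]))
(array([0.4937, 0.2973]), 28.1, array([0.4937, 0.2972]), array([55.5, 55.9]))
```

```bash
python3 -m pendant '[{"tx":0.85,"ty":0.01,"tz":0,"spin":0,"claw":1},{"tx":0.82,"ty":0,"tz":0,"spin":0,"claw":1},{"tx":0,"ty":0,"tz":1,"spin":0,"claw":1},{"tx":0,"ty":0,"tz":1,"spin":0,"claw":1},{"tx":0,"ty":0,"tz":0.3,"spin":0,"claw":1},{"tx":0,"ty":0,"tz":0,"spin":0,"claw":1},{"tx":0,"ty":0,"tz":0,"spin":0,"claw":1}]';python3 -m pendant '[{"tx":0,"ty":0,"tz":0.1,"spin":0,"claw":1},{"tx":0,"ty":0,"tz":0.1,"spin":0,"claw":1},{"tx":0,"ty":0,"tz":0,"spin":0,"claw":1}]'
```

```text
time_s: 15.52
tool_pos: [0.4951, 0.299, 0.1272]
tool_rot: [179.8, -0.1, 89.8]
force: [0.0, -0.2, -0.7]
grip_width: 0.0556
grasp_force: 20.0
time_s: 15.9
tool_pos: [0.4935, 0.2983, 0.1147]
tool_rot: [-180.0, 0.0, 89.9]
force: [-0.3, -0.3, 0.2]
grip_width: 0.0563
grasp_force: 20.0
```

```bash
python3 -m pendant '[{"tx":-0.02,"ty":0,"tz":0.04,"spin":0,"claw":1},{"tx":0,"ty":0,"tz":0.05,"spin":0,"claw":1},{"tx":0,"ty":0,"tz":0,"spin":0,"claw":1}]'
```

```text
time_s: 16.27
tool_pos: [0.4936, 0.2974, 0.1102]
tool_rot: [-180.0, 0.0, 89.9]
force: [0.2, 0.1, -0.6]
grip_width: 0.0559
grasp_force: 20.0
```

Force stays free at about 1 mm above the seat. I'll release, retreat and look.

```bash
python3 -m pendant '[{"tx":0,"ty":0,"tz":0,"spin":0,"claw":0},{"tx":0,"ty":0,"tz":0,"spin":0,"claw":0},{"tx":0,"ty":0,"tz":0,"spin":0,"claw":0},{"tx":0,"ty":0,"tz":-0.5,"spin":0,"claw":0},{"tx":0,"ty":0,"tz":-1,"spin":0,"claw":0},{"tx":0,"ty":0,"tz":-1,"spin":0,"claw":0},{"tx":-0.8,"ty":0,"tz":-0.1,"spin":0,"claw":0},{"tx":-0.8,"ty":0,"tz":0,"spin":0,"claw":0},{"tx":0,"ty":0,"tz":0,"spin":0,"claw":0},{"tx":0,"ty":0,"tz":0,"spin":0,"claw":0}]'
python3 - <<'E'
from h import *
i=cams.camera_info('wrist'); im=snap('wrist','w7'); o=env.get_obs()['tool_pos']; print(o)
print(rim(im,i,'yellow',(.494,.297),z=.114,w=50))
u,v=proj(i,(.494,.297,.09))[0].astype(int); cv2.imwrite('pics/w7c.png',cv2.resize(im[v-50:v+50,u-60:u+60,::-1],None,fx=4,fy=4))
E
```

```text
time_s: 17.52
tool_pos: [0.4934, 0.218, 0.2407]
tool_rot: [180.0, -0.0, 89.9]
force: [0.2, 0.0, -0.2]
grip_width: 0.087
grasp_force: 0.0
[0.49315876 0.21871149 0.24066362]
(array([0.4937, 0.2979]), 28.5, array([0.4938, 0.2979]), array([56.3, 56.5]))
```

View pics/w7c.png

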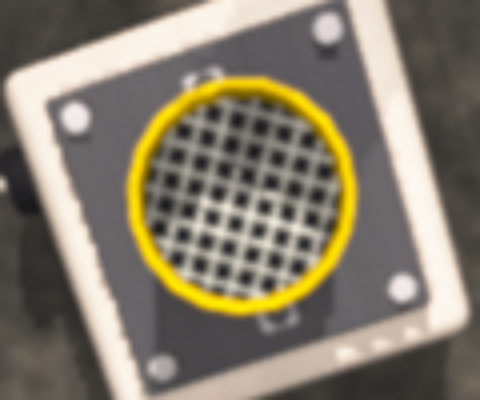

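Yellow is seated, centred at (.4938,.2979) with a rim of 56.4 mm. Next is red.

```bash
python3 -m pendant '[{"tx":-0.91,"ty":0.05,"tz":0,"spin":0,"claw":0},{"tx":-0.91,"ty":0.05,"tz":0,"spin":0,"claw":0},{"tx":-0.91,"ty":0.05,"tz":0,"spin":0,"claw":0},{"tx":-0.91,"ty":0.05,"tz":0,"spin":0,"claw":0},{"tx":-0.91,"ty":0.05,"tz":0,"spin":0,"claw":0},{"tx":-0.91,"ty":0.05,"tz":0,"spin":0,"claw":0},{"tx":-0.91,"ty":0.05,"tz":0,"spin":0,"claw":0},{"tx":-0.91,"ty":0.05,"tz":0,"spin":0,"claw":0},{"tx":-0.91,"ty":0.05,"tz":0,"spin":0,"claw":0},{"tx":-0.91,"ty":0.05,"tz":0,"spin":0,"claw":0}]';python3 -m pendant '[{"tx":0,"ty":0,"tz":0,"spin":0,"claw":0},{"tx":0,"ty":0,"tz":0,"spin":0,"claw":0}]'
python3 - <<'E'
from h import *
i=cams.camera_info('wrist'); im=snap('wrist','w8'); o=env.get_obs(); print(o['tool_pos'])
print(rim(im,i,'red',(.5174,-.237),w=40))
E
```

```text
time_s: 18.82
tool_pos: [0.5186, -0.2372, 0.2405]
tool_rot: [180.0, -0.0, 90.1]
force: [-0.1, -0.3, -0.0]
grip_width: 0.0875
grasp_force: 0.0
time_s: 19.08
tool_pos: [0.5184, -0.2353, 0.2403]
tool_rot: [180.0, -0.1, 90.0]
force: [0.7, 1.0, 0.9]
grip_width: 0.0869
grasp_force: 0.0
[ 0.51837229 -0.23489692  0.24051586]
(array([ 0.5191, -0.2343]), 30.2, array([ 0.5193, -0.2347]), array([57.7, 60.4]))
```

View pics/w8.png

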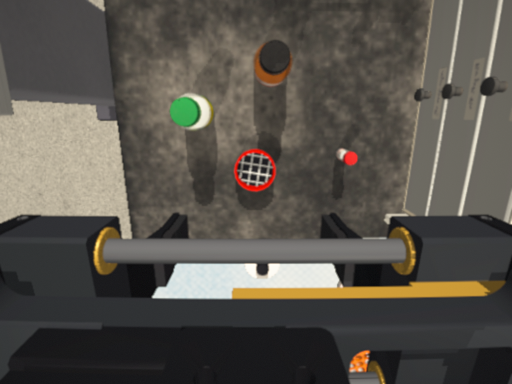

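The view shows red at (255,170) under the hand, green at (190,110), amber at (272,62) and the vial at (347,157). The bottles and vial are clear of the hand's footprint, so I'll descend.

```bash
python3 -m pendant '[{"tx":0,"ty":0.01,"tz":1,"spin":0,"claw":0},{"tx":0,"ty":0,"tz":1,"spin":0,"claw":0},{"tx":0,"ty":0,"tz":1,"spin":0,"claw":0},{"tx":0,"ty":0,"tz":0.8,"spin":0,"claw":0},{"tx":0,"ty":0,"tz":0.5,"spin":0,"claw":0},{"tx":0,"ty":0,"tz":0,"spin":0,"claw":0}]'; python3 -m pendant '[{"tx":0,"ty":0,"tz":0,"spin":0,"claw":1},{"tx":0,"ty":0,"tz":0,"spin":0,"claw":1},{"tx":0,"ty":0,"tz":0,"spin":0,"claw":1},{"tx":0,"ty":0,"tz":0,"spin":0,"claw":1},{"tx":0,"ty":0,"tz":0,"spin":0,"claw":1}]'
```

```text
time_s: 19.88
tool_pos: [0.5171, -0.2349, 0.0242]
tool_rot: [-179.8, -0.1, 90.0]
force: [1.1, 0.1, 0.6]
grip_width: 0.0867
grasp_force: 0.0
time_s: 20.5
tool_pos: [0.5183, -0.2379, 0.0261]
tool_rot: [180.0, 0.0, 89.9]
force: [-0.8, 0.1, 3.9]
grip_width: 0.0556
grasp_force: 20.0
```

```bash
python3 -m pendant '[{"tx":0,"ty":0,"tz":-0.5,"spin":0,"claw":1},{"tx":0,"ty":0,"tz":-1,"spin":0,"claw":1},{"tx":0,"ty":0,"tz":-1,"spin":0,"claw":1},{"tx":0,"ty":0,"tz":-1,"spin":0,"claw":1},{"tx":0,"ty":0,"tz":-0.8,"spin":0,"claw":1}]';python3 -m pendant '[{"tx":0.9,"ty":-0.05,"tz":0,"spin":0,"claw":1},{"tx":0.9,"ty":-0.05,"tz":0,"spin":0,"claw":1},{"tx":0.9,"ty":-0.05,"tz":0,"spin":0,"claw":1},{"tx":0.9,"ty":-0.05,"tz":0,"spin":0,"claw":1},{"tx":0.9,"ty":-0.05,"tz":0,"spin":0,"claw":1},{"tx":0.9,"ty":-0.05,"tz":0,"spin":0,"claw":1},{"tx":0.9,"ty":-0.05,"tz":0,"spin":0,"claw":1},{"tx":0.9,"ty":-0.05,"tz":0,"spin":0,"claw":1},{"tx":0.9,"ty":-0.05,"tz":0,"spin":0,"claw":1},{"tx":0.9,"ty":-0.05,"tz":0,"spin":0,"claw":1}]';python3 -m pendant '[{"tx":0,"ty":0,"tz":0,"spin":0,"claw":1},{"tx":0,"ty":0,"tz":0,"spin":0,"claw":1},{"tx":0,"ty":0,"tz":0,"spin":0,"claw":1}]'
python3 - <<'E'
from h import *
i=cams.camera_info('wrist'); im=snap('wrist','w9'); o=env.get_obs()['tool_pos']; print(o)
print(rim(im,i,'red',(o[0],o[1]),z=o[2]+.005,w=52)); print(rim(im,i,'yellow',(.4936,.2975),z=.114,w=36))
E
```

```text
time_s: 21.12
tool_pos: [0.518, -0.2375, 0.2425]
tool_rot: [180.0, 0.0, 89.9]
force: [-0.4, 0.2, -1.2]
grip_width: 0.0552
grasp_force: 20.0
time_s: 22.38
tool_pos: [0.4937, 0.2135, 0.2403]
tool_rot: [-180.0, 0.0, 89.8]
force: [1.0, 0.5, -0.5]
grip_width: 0.0555
grasp_force: 20.0
time_s: 22.75
tool_pos: [0.4945, 0.2107, 0.2402]
tool_rot: [-180.0, 0.1, 89.7]
force: [0.0, 0.8, -1.2]
grip_width: 0.0555
grasp_force: 20.0
[0.49450416 0.21080982 0.24032201]
(array([0.4948, 0.2159]), 29.8, array([0.4948, 0.216 ]), array([54.9, 60.3]))
(array([0.4938, 0.2979]), 28.4, array([0.4938, 0.2978]), array([56.1, 56.4]))
```

```bash
python3 -m pendant '[{"tx":0.85,"ty":-0.02,"tz":0,"spin":0,"claw":1},{"tx":0.85,"ty":0,"tz":0,"spin":0,"claw":1},{"tx":0,"ty":0,"tz":0.9,"spin":0,"claw":1},{"tx":0,"ty":0,"tz":0.9,"spin":0,"claw":1},{"tx":0,"ty":0,"tz":0,"spin":0,"claw":1},{"tx":0,"ty":0,"tz":0,"spin":0,"claw":1},{"tx":0,"ty":0,"tz":0,"spin":0,"claw":1}]';python3 -m pendant '[{"tx":0,"ty":0,"tz":0.1,"spin":0,"claw":1},{"tx":0,"ty":0,"tz":0.1,"spin":0,"claw":1},{"tx":0,"ty":0,"tz":0,"spin":0,"claw":1}]'
```

```text
time_s: 23.68
tool_pos: [0.4945, 0.298, 0.1528]
tool_rot: [179.8, -0.1, 89.8]
force: [-0.2, 0.5, -0.5]
grip_width: 0.0556
grasp_force: 20.0
time_s: 24.05
tool_pos: [0.4929, 0.2972, 0.14]
tool_rot: [-180.0, 0.0, 89.9]
force: [-0.4, -0.2, -0.0]
grip_width: 0.0557
grasp_force: 20.0
```

Shift −1.3 mm in y, then keep going down to about 1 mm above the seat.

```bash
python3 -m pendant '[{"tx":-0.025,"ty":0.01,"tz":0.05,"spin":0,"claw":1},{"tx":0,"ty":0,"tz":0.05,"spin":0,"claw":1},{"tx":0,"ty":0,"tz":0.05,"spin":0,"claw":1},{"tx":0,"ty":0,"tz":0,"spin":0,"claw":1}]'
```

```text
time_s: 24.55
tool_pos: [0.4936, 0.2962, 0.1327]
tool_rot: [-180.0, 0.0, 89.9]
force: [-0.5, -0.3, -1.1]
grip_width: 0.0559
grasp_force: 20.0
```

```bash
python3 -m pendant '[{"tx":0,"ty":0,"tz":0,"spin":0,"claw":0},{"tx":0,"ty":0,"tz":0,"spin":0,"claw":0},{"tx":0,"ty":0,"tz":0,"spin":0,"claw":0},{"tx":0,"ty":0,"tz":-0.5,"spin":0,"claw":0},{"tx":0,"ty":0,"tz":-1,"spin":0,"claw":0},{"tx":0,"ty":0,"tz":-0.9,"spin":0,"claw":0},{"tx":-0.8,"ty":0,"tz":0,"spin":0,"claw":0},{"tx":-0.8,"ty":0,"tz":0,"spin":0,"claw":0},{"tx":0,"ty":0,"tz":0,"spin":0,"claw":0},{"tx":0,"ty":0,"tz":0,"spin":0,"claw":0}]'
python3 - <<'E'
from h import *
i=cams.camera_info('wrist'); im=snap('wrist','w10'); o=env.get_obs()['tool_pos']; print(o)
print(rim(im,i,'red',(.494,.297),z=.136,w=50))
u,v=proj(i,(.494,.297,.09))[0].astype(int); cv2.imwrite('pics/w10c.png',cv2.resize(im[max(v-50,0):v+50,u-60:u+60,::-1],None,fx=4,fy=4))
E
```

```text
time_s: 25.8
tool_pos: [0.4934, 0.2167, 0.2532]
tool_rot: [180.0, -0.0, 89.9]
force: [-0.5, 1.0, 1.0]
grip_width: 0.0872
grasp_force: 0.0
[0.49314364 0.21750674 0.25320929]
(array([0.4938, 0.2981]), 28.3, array([0.4938, 0.2981]), array([56.2, 56.2]))
```

View pics/w10c.png

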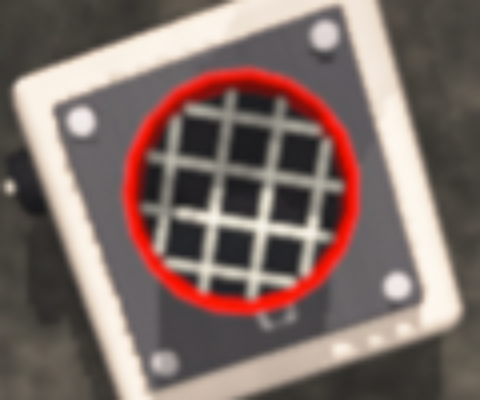

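Red is seated, centred at (.4938,.2981) with a rim of 56.2 mm. Next is the lid.

```bash
python3 -m pendant '[{"tx":-1,"ty":0.06,"tz":0,"spin":0,"claw":0},{"tx":-1,"ty":0.06,"tz":0,"spin":0,"claw":0},{"tx":-1,"ty":0.06,"tz":0,"spin":0,"claw":0},{"tx":-1,"ty":0.06,"tz":0,"spin":0,"claw":0},{"tx":-1,"ty":0.06,"tz":0,"spin":0,"claw":0},{"tx":-1,"ty":0.06,"tz":0,"spin":0,"claw":0},{"tx":-1,"ty":0.06,"tz":0,"spin":0,"claw":0},{"tx":-1,"ty":0.06,"tz":0,"spin":0,"claw":0},{"tx":-1,"ty":0.06,"tz":0,"spin":0,"claw":0},{"tx":-1,"ty":0.06,"tz":0,"spin":0,"claw":0}]';python3 -m pendant '[{"tx":-1,"ty":0.06,"tz":0,"spin":0,"claw":0},{"tx":-1,"ty":0.06,"tz":0,"spin":0,"claw":0},{"tx":0,"ty":0,"tz":0.2,"spin":0,"claw":0},{"tx":0,"ty":0,"tz":0,"spin":0,"claw":0},{"tx":0,"ty":0,"tz":0,"spin":0,"claw":0}]'
python3 - <<'E'
from h import *
i=cams.camera_info('wrist'); im=snap('wrist','w11'); o=env.get_obs(); print(o['tool_pos'])
u,v=proj(i,(.531,-.386,.032))[0].astype(int);print(u,v)
g=cv2.cvtColor(im,cv2.COLOR_RGB2GRAY); s=np.s_[v-25:v+25,u-25:u+25]
M=np.zeros_like(g); M[s]=(g[s]<70)*255
for c in cv2.findContours(M,0,1)[0]:
    if cv2.contourArea(c)>40:
        P=(onplane(i,cv2.convexHull(c)[:,0],.032)[:,:2]*1000).astype(np.float32); print(cv2.contourArea(c),cv2.minEnclosingCircle(P),cv2.boundingRect(c))
cv2.imwrite('pics/w11c.png',cv2.resize(im[v-50:v+50,u-60:u+60,::-1],None,fx=4,fy=4))
E
```

```text
time_s: 27.1
tool_pos: [0.5237, -0.2836, 0.253]
tool_rot: [180.0, -0.0, 90.1]
force: [1.2, -0.4, -0.0]
grip_width: 0.0869
grasp_force: 0.0
time_s: 27.72
tool_pos: [0.5294, -0.3813, 0.2434]
tool_rot: [180.0, -0.0, 90.1]
force: [0.1, 0.2, -0.4]
grip_width: 0.0872
grasp_force: 0.0
[ 0.5292407  -0.38171043  0.24370046]
254 173
115.0 ((531.0089721679688, -385.3902893066406), 9.275358200073242) (249, 167, 12, 14)
```

View pics/w11c.png

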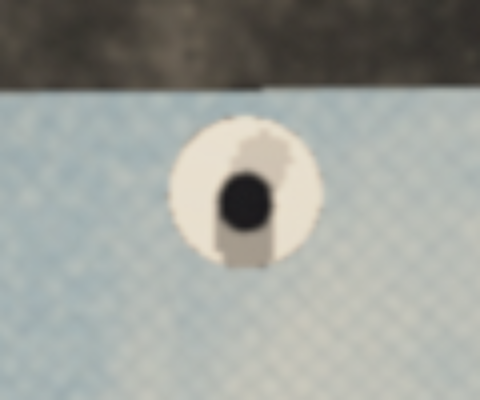

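```bash
python3 -m pendant '[{"tx":-0.05,"ty":0.035,"tz":1,"spin":0,"claw":0},{"tx":0,"ty":0,"tz":1,"spin":0,"claw":0},{"tx":0,"ty":0,"tz":1,"spin":0,"claw":0},{"tx":0,"ty":0,"tz":0.8,"spin":0,"claw":0},{"tx":0,"ty":0,"tz":0.3,"spin":0,"claw":0},{"tx":0,"ty":0,"tz":0,"spin":0,"claw":0},{"tx":0,"ty":0,"tz":0,"spin":0,"claw":0},{"tx":0,"ty":0,"tz":0,"spin":0,"claw":0}]'
```

```text
time_s: 28.78
tool_pos: [0.531, -0.3869, 0.04]
tool_rot: [179.9, 0.1, 89.9]
force: [0.7, -0.1, 0.3]
grip_width: 0.087
grasp_force: 0.0
```

```bash
python3 -m pendant '[{"tx":0.03,"ty":0,"tz":0.13,"spin":0,"claw":0},{"tx":0,"ty":0,"tz":0,"spin":0,"claw":0},{"tx":0,"ty":0,"tz":0,"spin":0,"claw":1},{"tx":0,"ty":0,"tz":0,"spin":0,"claw":1},{"tx":0,"ty":0,"tz":0,"spin":0,"claw":1},{"tx":0,"ty":0,"tz":0,"spin":0,"claw":1},{"tx":0,"ty":0,"tz":0,"spin":0,"claw":1},{"tx":0,"ty":0,"tz":0,"spin":0,"claw":1},{"tx":0,"ty":0,"tz":0,"spin":0,"claw":1}]'
```

```text
time_s: 29.9
tool_pos: [0.5299, -0.3848, 0.0316]
tool_rot: [180.0, 0.0, 89.9]
force: [-0.5, 0.9, 0.2]
grip_width: 0.0248
grasp_force: 0.0
```

```bash
python3 -m pendant '[{"tx":0,"ty":0,"tz":-0.02,"spin":0,"claw":1},{"tx":0,"ty":0,"tz":0,"spin":0,"claw":1},{"tx":0,"ty":0,"tz":0,"spin":0,"claw":1}]'; python3 -m pendant '[{"tx":0,"ty":0,"tz":-0.5,"spin":0,"claw":1},{"tx":0,"ty":0,"tz":-1,"spin":0,"claw":1},{"tx":0,"ty":0,"tz":-1,"spin":0,"claw":1},{"tx":0,"ty":0,"tz":-1,"spin":0,"claw":1},{"tx":0,"ty":0,"tz":-0.8,"spin":0,"claw":1},{"tx":0,"ty":0,"tz":0,"spin":0,"claw":1}]'
```

```text
time_s: 30.28
tool_pos: [0.5298, -0.3848, 0.0325]
tool_rot: [-180.0, 0.0, 89.9]
force: [0.8, 0.0, 0.0]
grip_width: 0.019
grasp_force: 20.0
time_s: 31.02
tool_pos: [0.5318, -0.3852, 0.2516]
tool_rot: [179.7, 0.2, 89.9]
force: [0.4, 0.6, -0.4]
grip_width: 0.0194
grasp_force: 20.0
```

```bash
python3 -m pendant '[{"tx":1,"ty":-0.06,"tz":0,"spin":0,"claw":1},{"tx":1,"ty":-0.06,"tz":0,"spin":0,"claw":1},{"tx":1,"ty":-0.06,"tz":0,"spin":0,"claw":1},{"tx":1,"ty":-0.06,"tz":0,"spin":0,"claw":1},{"tx":1,"ty":-0.06,"tz":0,"spin":0,"claw":1},{"tx":1,"ty":-0.06,"tz":0,"spin":0,"claw":1},{"tx":1,"ty":-0.06,"tz":0,"spin":0,"claw":1},{"tx":1,"ty":-0.06,"tz":0,"spin":0,"claw":1},{"tx":1,"ty":-0.06,"tz":0,"spin":0,"claw":1},{"tx":1,"ty":-0.06,"tz":0,"spin":0,"claw":1}]';python3 -m pendant '[{"tx":1,"ty":-0.06,"tz":0,"spin":0,"claw":1},{"tx":1,"ty":-0.06,"tz":0,"spin":0,"claw":1},{"tx":0,"ty":0,"tz":0,"spin":0,"claw":1},{"tx":0,"ty":0,"tz":0,"spin":0,"claw":1},{"tx":0,"ty":0,"tz":0,"spin":0,"claw":1}]'
python3 - <<'E'
from h import *
i=cams.camera_info('wrist'); im=snap('wrist','w12'); o=env.get_obs()['tool_pos']; print(o)
print(rim(im,i,'red',(.494,.298),z=.136,w=40))
E
```

```text
time_s: 32.28
tool_pos: [0.5001, 0.1162, 0.2464]
tool_rot: [-179.9, 0.1, 89.8]
force: [1.2, -0.1, 0.1]
grip_width: 0.0189
grasp_force: 20.0
time_s: 32.9
tool_pos: [0.4956, 0.2133, 0.2469]
tool_rot: [-180.0, 0.1, 89.7]
force: [0.9, -0.4, 0.6]
grip_width: 0.0193
grasp_force: 20.0
[0.49576199 0.21332955 0.24708581]
(array([0.4938, 0.2981]), 28.3, array([0.4938, 0.2981]), array([55.9, 56.2]))
```

View pics/w12.png

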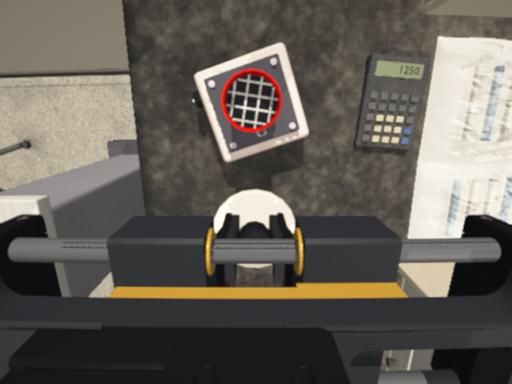

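The lid is held level at (254,230) with the tower at (251,101). Now over it and down.

```bash
python3 -m pendant '[{"tx":0.85,"ty":-0.02,"tz":0,"spin":0,"claw":1},{"tx":0.85,"ty":-0.01,"tz":0,"spin":0,"claw":1},{"tx":0,"ty":0,"tz":0.7,"spin":0,"claw":1},{"tx":0,"ty":0,"tz":0.65,"spin":0,"claw":1},{"tx":0,"ty":0,"tz":0,"spin":0,"claw":1},{"tx":0,"ty":0,"tz":0,"spin":0,"claw":1},{"tx":0,"ty":0,"tz":0,"spin":0,"claw":1}]'
```

```text
time_s: 33.83
tool_pos: [0.4949, 0.3005, 0.1817]
tool_rot: [179.9, -0.1, 89.8]
force: [-0.6, 0.5, 0.2]
grip_width: 0.0194
grasp_force: 20.0
```

```bash
python3 -m pendant '[{"tx":-0.03,"ty":-0.02,"tz":0.1,"spin":0,"claw":1},{"tx":0,"ty":0,"tz":0.1,"spin":0,"claw":1},{"tx":0,"ty":0,"tz":0,"spin":0,"claw":1},{"tx":0,"ty":0,"tz":0,"spin":0,"claw":1}]'
```

```text
time_s: 34.33
tool_pos: [0.4929, 0.2989, 0.17]
tool_rot: [-180.0, -0.0, 89.9]
force: [0.1, 0.3, 0.3]
grip_width: 0.019
grasp_force: 20.0
```

```bash
python3 -m pendant '[{"tx":-0.01,"ty":0.015,"tz":0.06,"spin":0,"claw":1},{"tx":0,"ty":0,"tz":0.06,"spin":0,"claw":1},{"tx":0,"ty":0,"tz":0.05,"spin":0,"claw":1},{"tx":0,"ty":0,"tz":0,"spin":0,"claw":1}]'
```

```text
time_s: 34.83
tool_pos: [0.4935, 0.2984, 0.1613]
tool_rot: [-180.0, -0.0, 89.9]
force: [-0.6, 0.4, -1.0]
grip_width: 0.0192
grasp_force: 20.0
```

```bash
python3 -m pendant '[{"tx":0,"ty":0,"tz":0,"spin":0,"claw":0.3},{"tx":0,"ty":0,"tz":0,"spin":0,"claw":0.3},{"tx":0,"ty":0,"tz":0,"spin":0,"claw":0},{"tx":0,"ty":0,"tz":0,"spin":0,"claw":0},{"tx":0,"ty":0,"tz":-0.5,"spin":0,"claw":0},{"tx":0,"ty":0,"tz":-1,"spin":0,"claw":0},{"tx":-0.7,"ty":0,"tz":-0.5,"spin":0,"claw":0},{"tx":-0.8,"ty":0,"tz":0,"spin":0,"claw":0},{"tx":0,"ty":0,"tz":0,"spin":0,"claw":0},{"tx":0,"ty":0,"tz":0,"spin":0,"claw":0}]'
python3 - <<'E'
from h import *
i=cams.camera_info('wrist'); im=snap('wrist','w13'); print(env.get_obs()['tool_pos'])
g=cv2.cvtColor(im,cv2.COLOR_RGB2GRAY)
u,v=proj(i,(.4938,.298,.142))[0].astype(int); w=34; s=np.s_[max(v-w,0):v+w,u-w:u+w]
Y,X=np.mgrid[:384,:512]; near=np.hypot(X-u,Y-v)<w
for nm,mask,z in (('disc',(g>165)&near,.142),('knob',(g<60)&(np.hypot(X-u,Y-v)<16),.160)):
    c=max(cv2.findContours(mask.astype(np.uint8),0,1)[0],key=cv2.contourArea)
    P=(onplane(i,cv2.convexHull(c)[:,0],z)[:,:2]*1000).astype(np.float32); print(nm,cv2.minEnclosingCircle(P),cv2.fitEllipse(P))
t=snap('top','top1')
a=cv2.resize(im[max(v-50,0):max(v-50,0)+100,u-60:u+60],None,fx=3.2,fy=3.2); b=cv2.resize(t[140:290,80:400],(400,188))
cv2.imwrite('pics/w13c.png',np.vstack([cv2.resize(a,(400,333)),b])[:,:,::-1])
E
```

```text
time_s: 36.08
tool_pos: [0.4934, 0.2236, 0.2615]
tool_rot: [180.0, -0.0, 89.9]
force: [0.0, 0.4, -0.1]
grip_width: 0.087
grasp_force: 0.0
[0.49310773 0.22433157 0.26151688]
disc ((493.7713623046875, 298.02362060546875), 28.575637817382812) ((493.5650939941406, 297.5185852050781), (55.25263595581055, 56.34187316894531), 18.339859008789062)
knob ((493.7615966796875, 297.1470031738281), 8.41463851928711) ((493.6794128417969, 297.0853576660156), (16.318309783935547, 16.775665283203125), 179.52108764648438)
```

View pics/w13c.png

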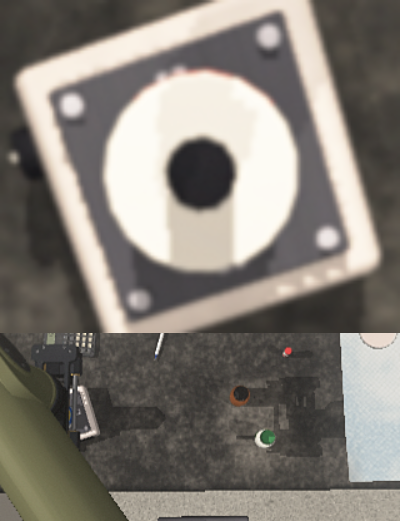

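The lid disc is centred at (.4937,.298) with a diameter of 56 mm at seated height, and the knob lies over the disc's centre. Both bottles and the vial still stand where they were, so I'm handing in.

```bash
python3 -c "
from cell import env; print(env.sign_off())"
```

```text
the job is handed in; nothing more can be done
None
```

The tower is built on the pan in order (blue, yellow, red, lid) and handed in after about 36 s of the 138 s allowed. In the last pictures all four pieces measured centred and level at seated height and the bottles and vial were standing where they were, but the hand-in returned no verdict.

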